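# Make up the hardness-check kit and the polishing kit

## Robot

A 7-joint arm with a two-finger parallel gripper is mounted at the origin on a cart in front of the work surface, level with it; the furniture and walls round the work are solid. World frame = base frame: x ahead of the robot, y to its left, z up, the work surface at z = 0. Lengths are in mm, angles in rad, forces in N, time in s.
With the tool pointing down it reaches from about 425 to 825 mm from the base axis. Payload 3.6 kg.
Tool frame: the origin (TCP) lies where the fingers leave the gripper's body, on its centre line; the fingertips stand 84 mm ahead of it and the grasp point (between the pads) lies 65 mm ahead of it (r.tcp_to_grasp is the distance from the TCP to the grasp point, in mm); x points along the fingers, y is the direction in which the jaws open and shut, and the axes are right-handed (so a half turn about x gives the same grasp; the last joint's range is limited). The gripper opens to 93 mm and grips with 3 to 60 N. Pads are 15 mm wide; open, the fingers measure 128 mm over their backs; the gripper's body (75 mm by 188 mm) begins 65 mm behind the grasp point.
Start: joints at [1.321, 0.615, -0.013, 1.423, 0.008, 1.103, -0.04], TCP at [143.638, -633.906, 302.74] pointing down, gripper open.
Joint ranges: [-3.12, 3.12], [-0.3, 2.06], [-1.34, 1.32], [0.26, 2.42], [-1.36, 4.5], [0.01, 1.98], [-2.84, 2.84]. Speed limits (rad/s): [2.79, 2.79, 3.14, 3.14, 3.14, 3.14, 3.14].

## Interface

Orientations are given as a unit quaternion [w, x, y, z].
In Python, from workcell import r gives the robot as it stands. Calls block until the motion is done:
- r.move_to(position, orientation): joint-space move of the TCP to a pose.
- r.move_l(position, orientation=None, velocity=150, f_stop=None): straight line of the TCP; orientation=None keeps the orientation; velocity is the mean speed in mm/s. With f_stop (N) it stops when the force on the tool has changed by that much, and returns True; else False.
- r.move_joints(angles): joint-space move.
- r.gripper_to(opening, grasp_force=None): opening from 0.0 (shut) to 1.0 (fully open); grasp_force is the grip in N (None keeps the last); returns when the fingers have stopped.
- r.sleep(seconds).
- r.inverse_kinematics(position, orientation): joint angles nearest the present ones, or None.
- r.grab_frame(name): name is "scene" or "top"; returns a dict with "image" (420x560x3 uint8, red, green, blue), "vfov" (degrees; the focal length in pixels is half the picture's height over the tangent of half this angle, whatever the lens; pixels are square), "cx", "cy" (the principal point, pixels), "world_to_cam" (4x4, takes a point from world to camera coordinates). Camera axes: x right, y down, z forward; pixel columns grow to the right and rows downward; lengths in mm; the calibration is good to about 2 mm. A picture is of the moment at which its call begins. There is no depth.
A pose or a line that the arm cannot do raises r.MotionError and nothing moves.
- r.close_job(): hands the job in, once; it reports no verdict.
Readings, each from a call of its own:
- r.read_clock(): time.
- r.read_q(): joint angles.
- r.read_qvel(): joint speeds.
- r.read_joint_torque(): joint torques, N m.
- r.read_position(): TCP position.
- r.read_ee_rot(): TCP orientation.
- r.read_ft_force(): force on the tool from outside, world axes, zero at the start.
- r.read_torque(): the same for the moment, N m.
- r.read_finger_gap(): opening from 0.0 (shut) to 1.0 (fully open).
Only numpy, scipy, OpenCV 4.12 (cv2) and the standard library are available. Lean on these libraries where they do the work, as an engineer would, in place of code of your own. Each camera call takes 0.05 s, during which the arm holds its last target.

## Task

Make up the two kits for the next jobs from the stock standing between the trays. The hardness-check kit, in the tray with three pockets, takes the larger steel reference block, the eye loupe and the flat brass sample; the polishing kit, in the tray with two pockets, takes the paste jar and the moulded brown sample. Seat each thing upright on the floor of the pocket that fits it, let go of it, and leave the smaller reference block where it stands in the stock.

Things in the scene. Friction and masses are not known exactly. Their poses are not given: they have to be found in the camera images.
- large_block_mid (a point): Larger of two plain steel hardness reference blocks: flat round disc, diameter 60 mm, 12 mm thick, a few small dents on top, 0.25 kg. The point given is its centre, half-way up; its z axis points up. It starts flat on the table and goes in the 74 mm pocket of the three-pocket tray.
- small_block_mid (a point): Smaller steel reference block: flat round disc, diameter 50 mm, 10 mm thick, small dents on top, 0.17 kg. The point given is its centre, half-way up; its z axis points up. It stays where it is (within 20 mm). Near it, behind the stock to the right (x over 0.64 m, y below -0.14 m), stands a tall fixed hand press: swing the arm round in front of it.
- loupe_mid (a point): Black eye loupe: slightly conical hollow cup standing on its wide end, diameter 37 mm at the foot, 33 mm high, 0.04 kg. The point given is its centre, half-way up; its z axis points up. It goes in the 51 mm pocket of the three-pocket tray.
- brass_sample_mid (a point): Turned brass sample: low round disc with a fine groove round its side, diameter 30 mm, 13 mm high, 0.035 kg. The point given is its centre, half-way up; its z axis points up. It goes in the 44 mm pocket of the three-pocket tray.
- jar_mid (a point): Jar of polishing paste with a screw cap (closed, stays on): round, diameter 52 mm over body and cap, 52 mm high, the upper 15 mm being the cap, 0.09 kg. The point given is its centre, half-way up; its z axis points up. It stands upright and goes in the 66 mm pocket of the two-pocket tray.
- resin_sample_mid (a point): Metallographic sample in a moulded brown resin mount with a small bright metal window on top: plain cylinder, diameter 30 mm, 17 mm high, 0.033 kg. The point given is its centre, half-way up; its z axis points up. It goes in the 44 mm pocket of the two-pocket tray.
- hardness_tray: Fixed kit tray with three pockets, 249 x 112 mm, grey insert in a dark surround, top 12 mm above the table. Origin: centre of its underside; x along its length, y across, z up. Round pockets 6 mm deep, dark flat floors 6 mm above the table, centres on y = 0: diameter 74 mm at x = -65.5 mm (larger block), 44 mm at x = +11.5 mm (brass sample), 51 mm at x = +77 mm (loupe).
- polishing_tray: Fixed kit tray with two pockets, 176 x 112 mm, grey insert in a dark surround, top 12 mm above the table. Origin: centre of its underside; x along its length, y across, z up. Round pockets 6 mm deep, dark flat floors 6 mm above the table, centres on y = 0: diameter 66 mm at x = -33 mm (jar), 44 mm at x = +44 mm (brown sample).
Mind the look-alikes: they are no part of the job. What is shaped like the part that bears large_block_mid but green or orange is not meant.

How it is judged (in metres and radians):
At the end, for the whole second after the job is handed in: Each of the five things stands in its own pocket of its own kit tray: centre within 10 mm of the pocket's centre along and across the tray, foot no more than 3 mm above the pocket floor, upright within 0.15 rad, at rest. The smaller block is within 20 mm of its start (x of large_block_mid in the frame of hardness_tray between -0.0755 and -0.0555 m and y of large_block_mid in the frame of hardness_tray between -0.01 and 0.01 m and z of large_block_mid in the frame of hardness_tray below 0.015 m and angle between each of large_block_mid, brass_sample_mid, loupe_mid, jar_mid, resin_sample_mid's own z axis and vertical below 0.15 rad and linear speed of each of large_block, brass_sample, loupe, jar, resin_sample below 0.02 m/s and x of brass_sample_mid in the frame of hardness_tray between 0.0015 and 0.0215 m and y of brass_sample_mid in the frame of hardness_tray between -0.01 and 0.01 m and z of brass_sample_mid in the frame of hardness_tray below 0.0155 m and x of loupe_mid in the frame of hardness_tray between 0.067 and 0.087 m and y of loupe_mid in the frame of hardness_tray between -0.01 and 0.01 m and z of loupe_mid in the frame of hardness_tray below 0.0255 m and x of jar_mid in the frame of polishing_tray between -0.043 and -0.023 m and y of jar_mid in the frame of polishing_tray between -0.01 and 0.01 m and z of jar_mid in the frame of polishing_tray below 0.035 m and x of resin_sample_mid in the frame of polishing_tray between 0.034 and 0.054 m and y of resin_sample_mid in the frame of polishing_tray between -0.01 and 0.01 m and z of resin_sample_mid in the frame of polishing_tray below 0.0175 m and distance of small_block_mid from where it was at the start of the episode below 0.02 m); the robot touches nothing.
It fails at once if the smaller reference block is moved by more than 20 mm (distance of small_block_mid from where it was at the start of the episode above 0.02 m).
It also fails if it takes over 136 s, if anything falls off the work surface, if the arm or the gripper's body presses on something with over 40 N, if the wrist force passes 120 N, or if a joint passes its speed limit or range.

## Working session

There is one attempt and no reset: what is moved stays moved. The work goes in short steps, each a Python script; the robot and the scene stay as the last script left them, time stands still between calls to the robot, and variables do not carry over. Pictures are saved under pics/ and viewed, and the job is handed in when it is done.

```bash
mkdir -p pics; ls; python3 - <<'E'
from workcell import r
import cv2
for n in("scene","top"):
    f=r.grab_frame(n); cv2.imwrite(f"pics/{n}0.png",cv2.resize(f["image"][:,:,::-1],(800,600),interpolation=cv2.INTER_CUBIC))
    print(n,f["vfov"],f["cx"],f["cy"],f["world_to_cam"])
print(r.read_clock(),r.read_ee_rot(),r.tcp_to_grasp)
E
```

```text
pics
scene 44.27139843062429 277.7237873420892 205.15615151702755 [[-8.96770967e-01 -4.42308474e-01 -1.28470811e-02  5.03348901e+02]
 [-2.84800372e-01  5.99160315e-01 -7.48261762e-01  2.09007644e+02]
 [ 3.38659979e-01 -6.67360571e-01 -6.63279193e-01  1.06228446e+03]
 [ 0.00000000e+00  0.00000000e+00  0.00000000e+00  1.00000000e+00]]
top 48.27793925113313 282.46270885040786 214.0418372341595 [[ 1.12652066e-02 -9.99759420e-01 -1.88201490e-02  1.72072280e+01]
 [-9.90325455e-01 -8.55168003e-03 -1.38500401e-01  5.45468684e+02]
 [ 1.38306136e-01  2.01983083e-02 -9.90183539e-01  1.14520865e+03]
 [ 0.00000000e+00  0.00000000e+00  0.00000000e+00  1.00000000e+00]]
0.1 [-0.07786934 -0.70263275 -0.07940242  0.70280783] 65.3
```

View pics/top0.png

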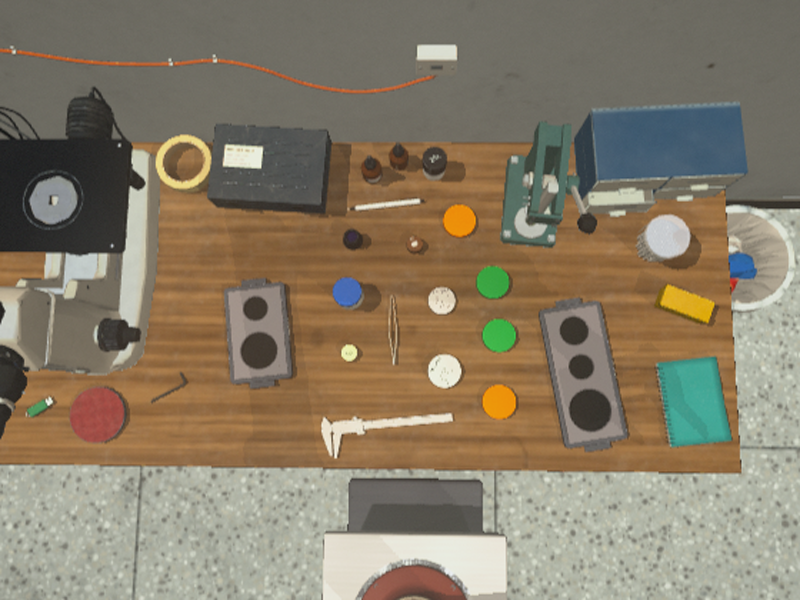

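View pics/scene0.png

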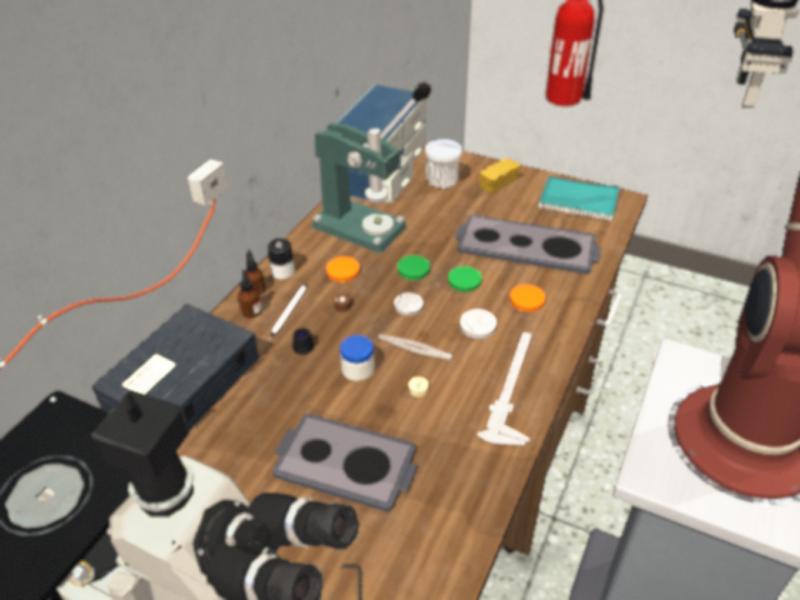

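Candidates (800x600 top view): steel discs at (445,371), the larger, and (441,300), the smaller. Green look-alikes are at (493,282) and (499,335), orange ones at (459,221) and (499,401). The others are the jar (348,292), the loupe (353,240; the bottle cap at (434,160) is not it), resin (415,244) and brass (349,353).

```bash
cat > h.py <<'E'
import numpy as np, cv2
from workcell import r
def P(f):
    F=210/np.tan(np.radians(f["vfov"]/2)); return F,f["cx"],f["cy"],np.array(f["world_to_cam"])
def proj(f,p):
    F,cx,cy,M=P(f); c=M[:3,:3]@np.array(p,float)+M[:3,3]; return np.array([cx+F*c[0]/c[2],cy+F*c[1]/c[2]])
def back(f,uv,z):
    F,cx,cy,M=P(f); R=M[:3,:3]; C=-R.T@M[:3,3]
    d=R.T@np.array([(uv[0]-cx)/F,(uv[1]-cy)/F,1]); return C+d*(z-C[2])/d[2]
def crop(f,x0,y0,x1,y1,k,name):
    cv2.imwrite(name,cv2.resize(f["image"][y0:y1,x0:x1,::-1],None,fx=k,fy=k,interpolation=cv2.INTER_CUBIC))
E
python3 - <<'E'
from h import *
f=r.grab_frame("top")
crop(f,225,140,365,290,4,"pics/c1.png")
crop(f,150,180,450,330,2.6,"pics/c2.png")
hsv=cv2.cvtColor(f["image"],cv2.COLOR_RGB2HSV)
# pocket/tray centers: dark blobs
g=cv2.cvtColor(f["image"],cv2.COLOR_RGB2GRAY)
def blobs(m,name):
    n,l,s,c=cv2.connectedComponentsWithStats(m.astype(np.uint8))
    for i in range(1,n):
        if s[i,4]>40 and 150<c[i][0]<450 and 150<c[i][1]<330: print(name,c[i].round(1),s[i])
blobs(g<45,"dark")
blobs((hsv[...,1]<70)&(hsv[...,2]>170),"white")
blobs((hsv[...,0]>100)&(hsv[...,0]<130)&(hsv[...,1]>150)&(hsv[...,2]>100),"blue")
E
```

```text
white [369.  157.5] [361 145  22  21 209]
white [308.8 210.1] [300 201  19  19 284]
white [242.9 246.9] [239 241  10  11  51]
white [310.8 259.3] [300 248  23  24 435]
white [260.4 298.3] [225 289  92  32 777]
blue [242.2 204.4] [233 196  20  18 240]
```

View pics/c1.png

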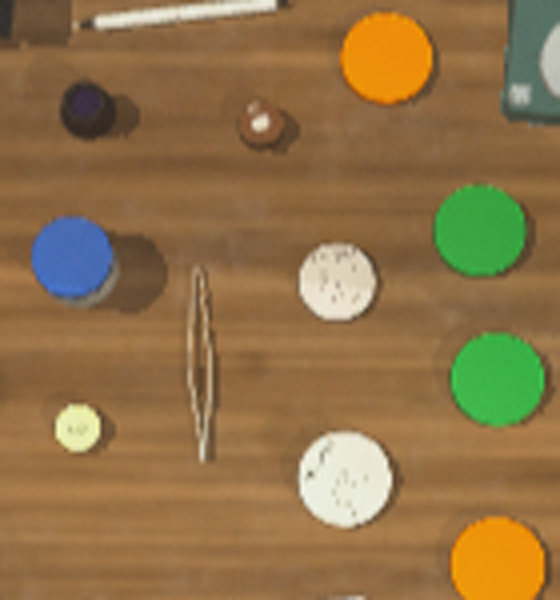

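View pics/c2.png

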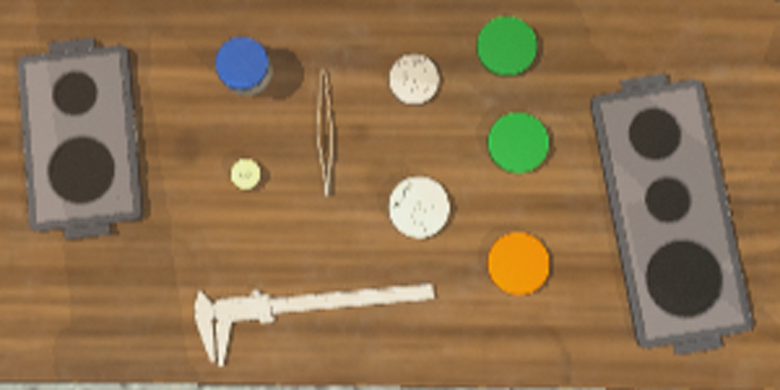

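```bash
cat > meas.py <<'E'
from h import *
from scipy.optimize import least_squares
f=r.grab_frame("top"); s=r.grab_frame("scene")
u1=lambda u,v:((u+.5)/4-.5+225,(v+.5)/4-.5+140)
u2=lambda u,v:((u+.5)/2.6-.5+150,(v+.5)/2.6-.5+180)
E0={}
for n,uv,z in [("large",u1(345,478),12),("small",u1(338,281),10),("brass",u1(78,428),13),("jar",u1(73,257),52),("resin",u1(261,121),17),("loupe",u1(86,100),33),
  ("P66",u2(81,170),9),("P44p",u2(75,93),9),("P74",u2(684,278),9),("P44h",u2(668,199),9),("P51",u2(654,133),9)]:
    E0[n]=back(f,uv,z); print(n,E0[n].round(1),"scene px",(proj(s,E0[n])/.7).round(0))
print("pol 77:",np.linalg.norm(E0["P66"]-E0["P44p"]),"hard 142.5:",np.linalg.norm(E0["P74"]-E0["P51"]),"77:",np.linalg.norm(E0["P74"]-E0["P44h"]))
# ellipse refine on pockets by darkness and on discs, in both cams
D=dict(large=60,small=50,brass=30,jar=52,resin=30,P66=66,P44p=44,P74=74,P44h=44,P51=51)
Z=dict(large=12,small=10,brass=13,jar=52,resin=17)
def ov(f,name,box,k):
    x0,y0,x1,y1=box
    im=cv2.resize(f["image"][y0:y1,x0:x1,::-1],None,fx=k,fy=k,interpolation=cv2.INTER_CUBIC)
    def circ(c,d,z,col):
        p=[((proj(f,[c[0]+d/2*np.cos(t),c[1]+d/2*np.sin(t),z])-[x0,y0]+.5)*k-.5) for t in np.linspace(0,6.28,60)]
        cv2.polylines(im,[np.round(p).astype(int)],True,col,1)
    for n,c in E0.items():
        if n in D: circ(c,D[n],Z.get(n,12),(0,0,255)); circ(c,D[n],0 if n in Z else 6,(255,255,0))
        else: circ(c,37,0,(255,255,0)); circ(c,28,33,(0,0,255))
    cv2.imwrite(name,im)
if __name__=="__main__":
    ov(f,"pics/o1.png",(225,140,365,290),4); ov(f,"pics/o2.png",(150,180,450,330),2.6)
    ov(s,"pics/o3.png",(180,140,430,360),3.2)
E
python3 meas.py
```

```text
large [433.7 -50.4  12. ] scene px [478. 321.]
small [560.7 -45.6  10. ] scene px [409. 301.]
brass [463.8 120.3  13. ] scene px [419. 384.]
jar [568.2 121.9  52. ] scene px [357. 346.]
resin [664.5   5.1  17. ] scene px [342. 299.]
loupe [673.8 117.9  33. ] scene px [302. 332.]
P66 [466.4 284.    9. ] scene px [368. 466.]
P44p [543.3 293.2   9. ] scene px [317. 451.]
P74 [ 367.5 -307.3    9. ] scene px [561. 247.]
P44h [ 443.7 -293.8    9. ] scene px [520. 240.]
P51 [ 508.5 -281.7    9. ] scene px [486. 235.]
pol 77: 77.43391545903053 hard 142.5: 143.2752238926117 77: 77.40688108748002
```

View pics/o1.png

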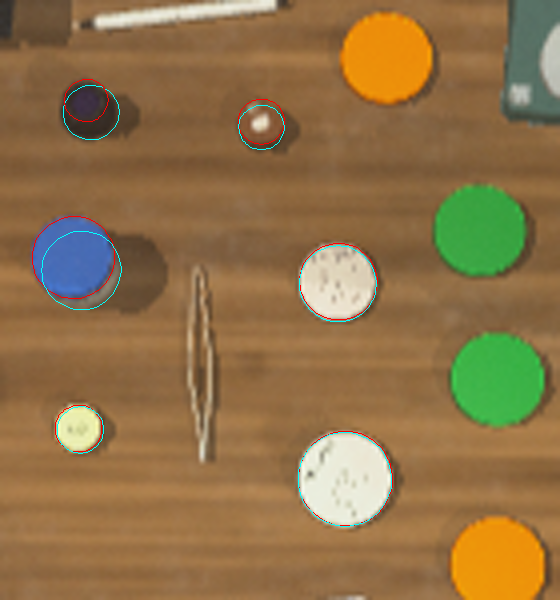

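View pics/o2.png

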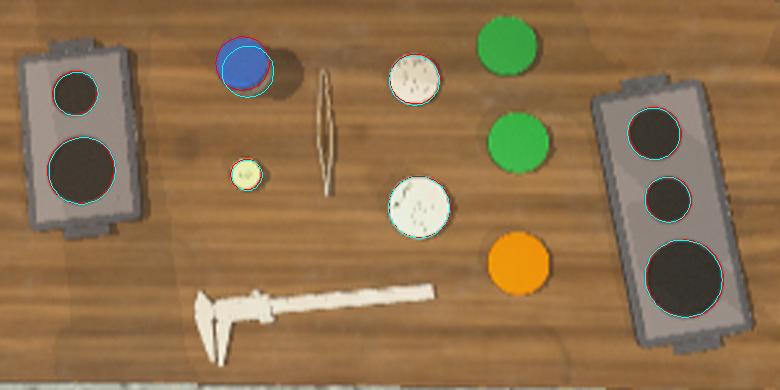

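View pics/o3.png

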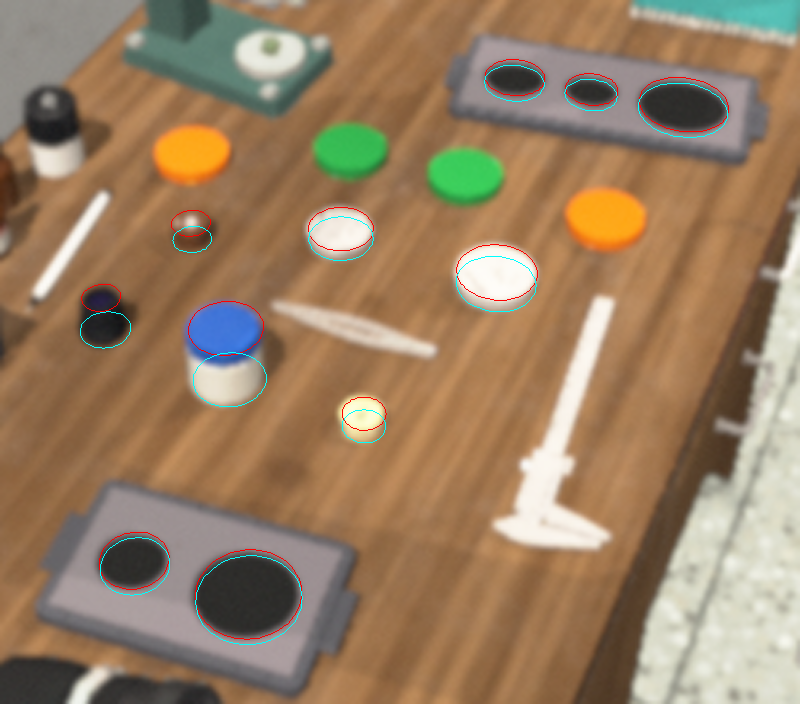

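Both views agree to within about 2 mm, and the pocket spacings come out at 77.4 and 143.3 mm against the nominal 77 and 142.5. The larger disc at (445,371) matches the 60 mm circle with dents, and (441,300) matches the 50 mm one. Next I check IK for all poses.

```bash
cat > rob.py <<'E'
from h import *
from scipy.spatial.transform import Rotation as Ro
TIP=84.0
def quat(th):
    x=np.array([0,0,-1.]); y=np.array([np.cos(th),np.sin(th),0]); z=np.cross(x,y)
    return np.roll(Ro.from_matrix(np.c_[x,y,z]).as_quat(),1)
# pocket centres fitted from tray geometry
def tray(pts,xs):
    pts=np.array(pts)[:,:2]; c=pts.mean(0); d=pts[-1]-pts[0]; d/=np.linalg.norm(d)
    m=np.mean(xs); return [c+d*(x-m) for x in xs],d
H,hd=tray([(367.5,-307.3),(443.7,-293.8),(508.5,-281.7)],[-65.5,11.5,77])
L,ld=tray([(466.4,284),(543.3,293.2)],[-33,44])
SRC=dict(large=(433.7,-50.4),brass=(463.8,120.3),jar=(568.2,121.9),resin=(664.5,5.1),loupe=(673.8,117.9))
DST=dict(large=H[0],brass=H[1],loupe=H[2],jar=L[0],resin=L[1])
E
python3 - <<'E'
from rob import *
R=Ro.from_quat(np.roll(r.read_ee_rot(),-1)).as_matrix(); print(R.round(2),r.read_finger_gap())
print({k:v.round(1) for k,v in DST.items()},hd,ld)
for n in SRC:
  for tag,p in(("s",SRC[n]),("d",DST[n])):
    for deg in(0,45,90,135,180,225,270,315):
      out=[r.inverse_kinematics([p[0],p[1],z],quat(np.radians(deg))) for z in(90,170)]
      print(n,tag,deg,[None if q is None else (round(float(q[0]),2),round(float(q[6]),2)) for q in out])
E
```

```text
[[-0.    0.22 -0.98]
 [ 0.   -0.98 -0.22]
 [-1.   -0.    0.  ]] 1.0001176840862025
{'large': array([ 367.9, -307.3]), 'brass': array([ 443.7, -293.6]), 'loupe': array([ 508.1, -281.9]), 'jar': array([466.6, 284. ]), 'resin': array([543.1, 293.2])} [0.98391454 0.1786398 ] [0.99291954 0.11878881]
large s 0 [(0.16, -0.28), (0.31, -0.31)]
large s 45 [(0.23, 0.3), (0.41, 0.33)]
large s 90 [(0.32, 0.89), (0.5, 0.99)]
large s 135 [(0.67, 1.21), (0.78, 1.38)]
large s 180 [(-0.05, -2.64), (-0.18, -2.69)]
large s 225 [(-0.03, -1.92), (-0.02, -2.15)]
large s 270 [(0.04, -1.41), (0.09, -1.55)]
large s 315 [(0.1, -0.86), (0.21, -0.94)]
large d 0 [(0.8, 0.25), (0.87, 0.33)]
large d 45 [(0.88, 0.85), (0.98, 0.95)]
large d 90 [(0.97, 1.48), (1.1, 1.58)]
large d 135 [(0.35, -2.51), (0.26, -2.67)]
large d 180 [(0.46, -1.96), (0.39, -2.08)]
large d 225 [(0.56, -1.45), (0.52, -1.51)]
large d 270 [(0.64, -0.88), (0.64, -0.91)]
large d 315 [(0.71, -0.32), (0.75, -0.29)]
brass s 0 [(-0.17, -0.66), (0.08, -0.84)]
brass s 45 [(-0.12, 0.02), (0.09, -0.08)]
brass s 90 [(-0.14, 0.85), (0.09, 0.71)]
brass s 135 
[... 1830 characters left out ...]
-0.41, -1.54), (-0.28, -1.66)]
loupe s 0 [(-0.03, -0.5), (0.03, -0.52)]
loupe s 45 [(0.06, 0.15), (0.11, 0.16)]
loupe s 90 [(0.14, 0.81), (0.18, 0.84)]
loupe s 135 [(0.32, 1.36), (0.31, 1.43)]
loupe s 180 [(0.32, 2.14), (0.31, 2.22)]
loupe s 225 [(-0.32, -2.36), (-0.28, -2.46)]
loupe s 270 [(-0.21, -1.76), (-0.15, -1.85)]
loupe s 315 [(-0.12, -1.14), (-0.06, -1.19)]
loupe d 0 [(0.64, 0.13), (0.68, 0.18)]
loupe d 45 [(0.73, 0.76), (0.78, 0.82)]
loupe d 90 [(0.83, 1.39), (0.88, 1.47)]
loupe d 135 [(0.13, -2.79), (1.09, 1.96)]
loupe d 180 [(0.24, -2.21), (0.21, -2.31)]
loupe d 225 [(0.35, -1.65), (0.34, -1.7)]
loupe d 270 [(0.45, -1.07), (0.46, -1.09)]
loupe d 315 [(0.55, -0.48), (0.57, -0.46)]
```

```bash
cat >> rob.py <<'E'
ZT=175.
def pick(n,h,th,gap_open,force,zt=ZT):
    x,y=SRC[n]; q=quat(np.radians(th))
    r.move_to([x,y,zt],q); r.gripper_to(gap_open)
    r.move_l([x,y,TIP+h],q,velocity=150)
    r.gripper_to(0.0,force); r.sleep(.2); print(n,"gap mm",93*r.read_finger_gap(),"t",r.read_clock(),np.round(r.read_ft_force(),2))
    r.move_l([x,y,zt],q,velocity=150); print("lifted gap mm",93*r.read_finger_gap(),np.round(r.read_ft_force(),2))
def place(n,h,th,rel_open,via=None,zt=ZT,dz=0.4):
    x,y=DST[n]; q=quat(np.radians(th))
    if via is not None: r.move_to([*via,zt],q)
    r.move_to([x,y,zt],q); print("above",93*r.read_finger_gap(),r.read_clock())
    r.move_l([x,y,TIP+h+6+12],q,velocity=150)
    print("hit",r.move_l([x,y,TIP+h+6+dz],q,velocity=30,f_stop=6), r.read_position(), np.round(r.read_ft_force(),2))
    r.gripper_to(rel_open); r.sleep(.2); r.move_l([x,y,zt],q,velocity=150); print("t",r.read_clock())
E
python3 - <<'E'
from rob import *
r.move_to([434,-150,260],quat(0))
print(r.read_clock())
pick("large",7,0,0.9,40)
f=r.grab_frame("scene"); crop(f,180,60,460,270,2.8,"pics/p1.png")
E
```

```text
2.2833
large gap mm 57.07101766698973 t 4.7667 [-0.45 -0.18  6.51]
lifted gap mm 57.27782774166273 [-0.3   0.17 -1.86]
```

View pics/p1.png

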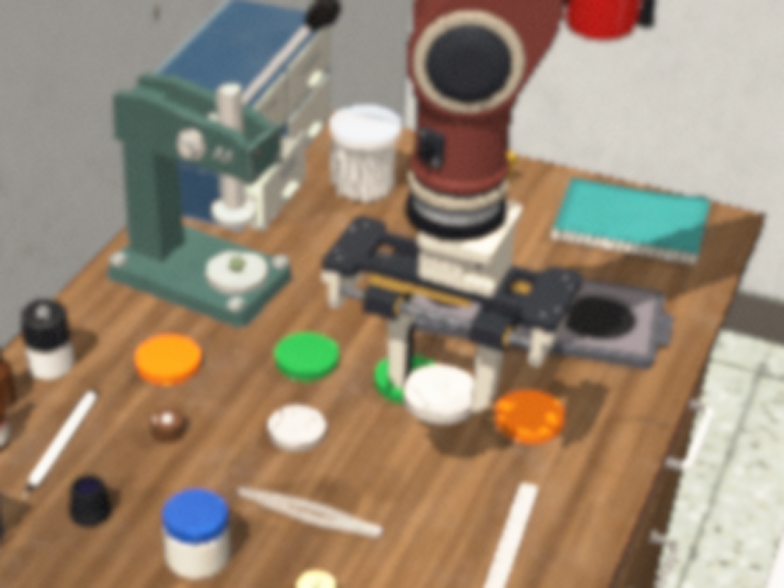

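The larger disc is held at (440,395) in the crop, and the smaller one is untouched at (297,427). Placing it.

```bash
python3 - <<'E'
from rob import *
place("large",7,0,0.85)
f=r.grab_frame("scene"); crop(f,300,130,440,210,5,"pics/p2.png")
r.move_to([464,60,200],quat(0))
f=r.grab_frame("top"); crop(f,300,160,460,330,3.5,"pics/p3.png")
E
```

```text
above 56.65034177243094 6.5583
hit True [ 367.92855755 -307.47457977   97.42759136] [0.3  0.29 5.76]
t 9.0583
```

View pics/p3.png

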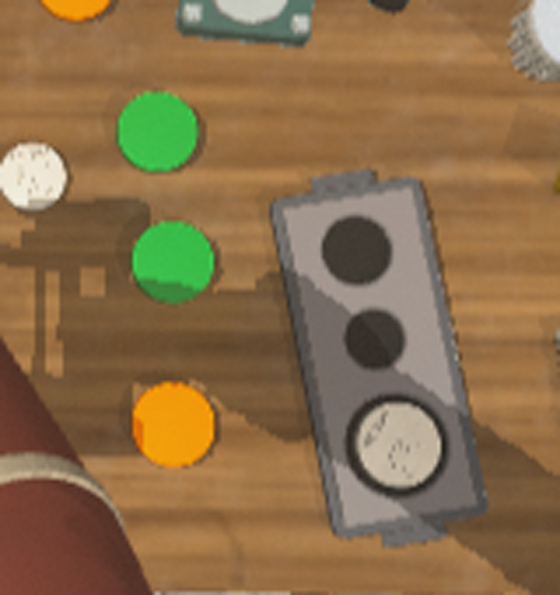

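The larger block sits in its pocket: disc at (399,445), pocket at (396,445). Next is the brass sample.

```bash
python3 - <<'E'
from rob import *
pick("brass",7,45,0.65,25)
place("brass",7,80,0.5,via=(450,-100))
r.move_to([560,100,220],quat(np.radians(80)))
f=r.grab_frame("top"); crop(f,300,160,460,330,3.5,"pics/p4.png"); print(r.read_clock())
E
```

```text
brass gap mm 28.285821348244824 t 13.175 [-0.02  0.59  4.34]
lifted gap mm 28.329796321315857 [ 0.09  0.04 -0.56]
above 28.319181842863227 15.5583
hit True [ 443.58498569 -293.76237226   97.29018948] [-0.3  -0.83  5.72]
t 18.025
19.6
```

View pics/p4.png

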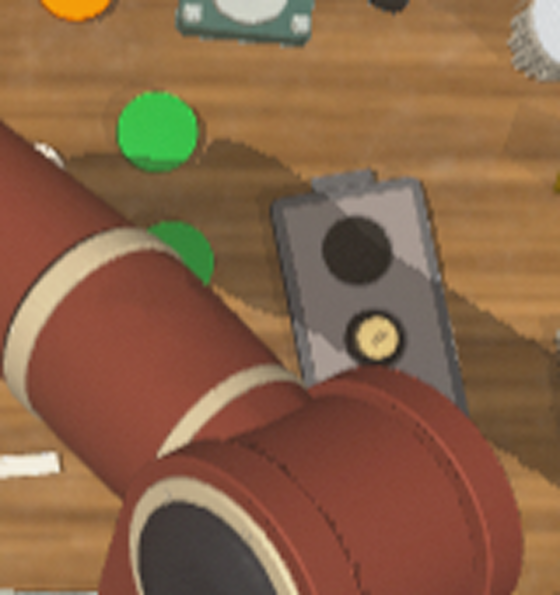

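Brass is seated at (377,338). Next is the loupe.

```bash
python3 - <<'E'
from rob import *
pick("loupe",8,80,0.7,12)
r.move_to([520,0,190],quat(np.radians(80)))
place("loupe",8,80,0.6,via=(470,-150),zt=190)
r.move_to([560,-20,220],quat(np.radians(0)))
f=r.grab_frame("top"); crop(f,300,160,460,330,3.5,"pics/p5.png"); print(r.read_clock())
f=r.grab_frame("scene"); crop(f,180,60,460,270,2.8,"pics/p6.png")
E
```

```text
loupe gap mm 33.71742098822604 t 22.225 [-0.26  0.05  2.35]
lifted gap mm 33.19340145047849 [-0.59  0.8  -0.5 ]
above 33.35820797672971 25.0083
hit False [ 508.08842263 -281.97328834   98.35878222] [-0.66 -0.69  0.39]
t 27.7833
29.2417
```

View pics/p5.png

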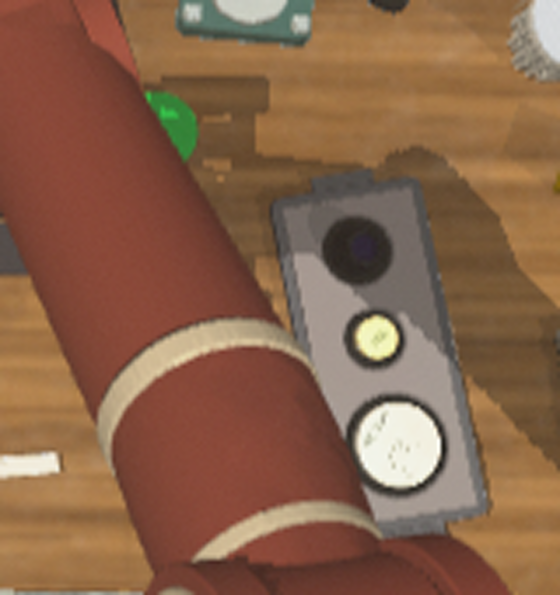

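View pics/p6.png

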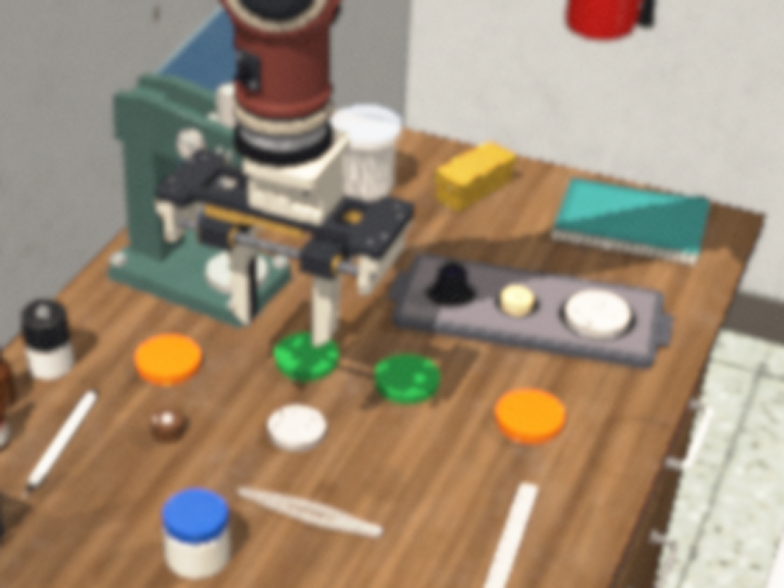

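Loupe is upright at (451,283) in the scene crop, and all three hardness items are seated. Next is the resin sample.

```bash
python3 - <<'E'
from rob import *
pick("resin",7.5,20,0.65,25)
r.move_to([540,100,200],quat(np.radians(7)))
place("resin",7.5,7,0.5,zt=190)
r.move_to([540,120,220],quat(np.radians(7)))
f=r.grab_frame("scene"); crop(f,160,200,400,360,3.3,"pics/p7.png"); print(r.read_clock())
f=r.grab_frame("top"); crop(f,140,180,300,290,4.5,"pics/p8.png")
E
```

```text
resin gap mm 28.526673194906714 t 31.7167 [0.13 0.07 4.04]
lifted gap mm 28.458123560220397 [ 1.16  0.73 -0.08]
above 28.144329336012273 33.8917
hit True [543.07532336 293.11578509  97.80758256] [-0.83 -1.12  4.87]
t 36.5333
37.3167
```

View pics/p7.png

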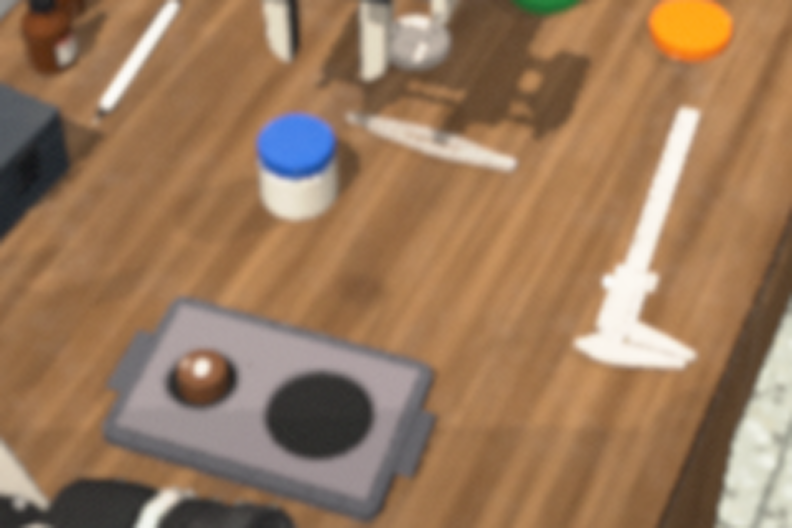

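View pics/p8.png

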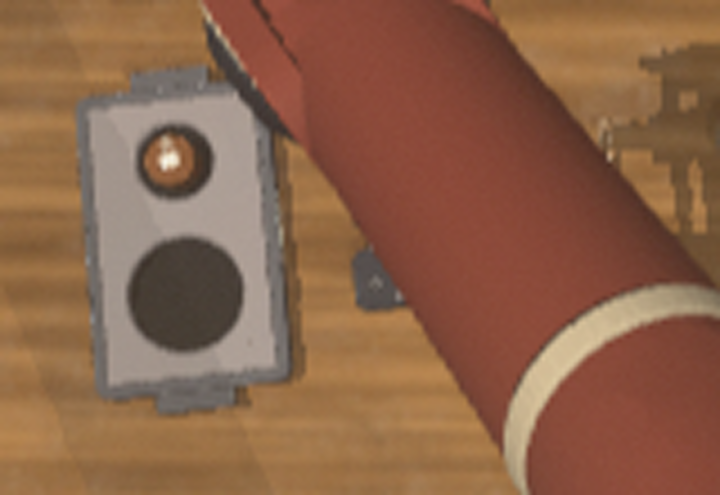

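Resin is seated at (201,378) in the scene crop. Last is the jar.

```bash
python3 - <<'E'
from rob import *
pick("jar",20,0,0.85,20,zt=190)
place("jar",20,7,0.7,zt=190)
r.move_to([450,120,250],quat(0)); r.move_to([434,-150,280],quat(0)); r.move_joints([1.321,0.615,-0.013,1.423,0.008,1.103,-0.04])
print(r.read_clock())
f=r.grab_frame("scene"); crop(f,180,110,430,360,2.4,"pics/p9.png")
f=r.grab_frame("top"); crop(f,140,140,460,330,2.5,"pics/p10.png")
E
```

```text
jar gap mm 51.08995691630037 t 39.8583 [-0.01  0.13  4.31]
lifted gap mm 51.95851367134938 [ 0.08 -0.24 -1.13]
above 51.604306200875975 41.375
hit True [466.78941892 283.97041659 110.43056326] [-0.49 -0.15  4.7 ]
t 43.7917
47.6167
```

View pics/p9.png

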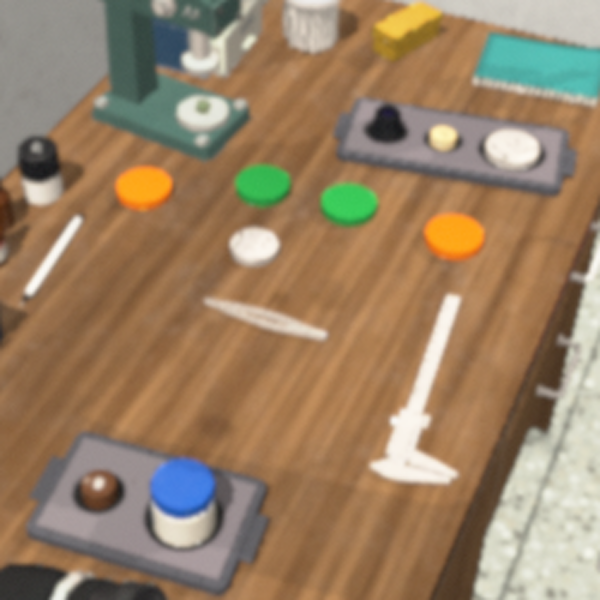

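View pics/p10.png

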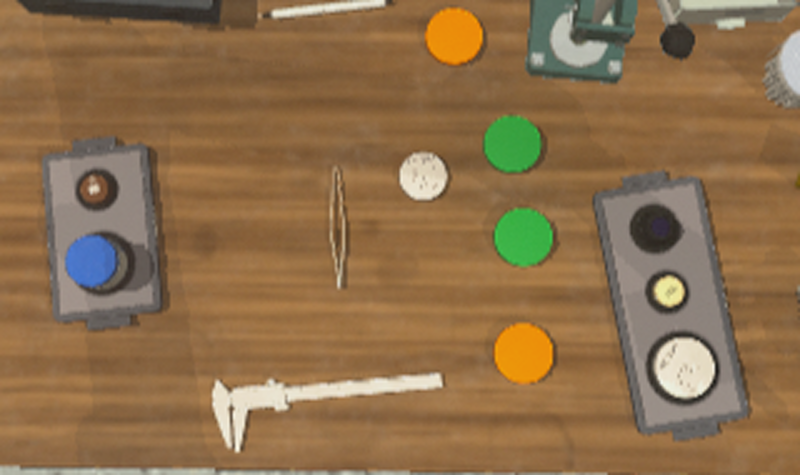

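All five look seated. I check the centres numerically with an overlay of each item at its pocket centre.

```bash
python3 - <<'E'
from rob import *
items=dict(large=(60,60,12),brass=(30,30,13),loupe=(37,22,33),jar=(52,52,52),resin=(30,30,17))
for cam,boxes in(("top",[(155,190,215,275),(370,200,450,320)]),("scene",[(185,280,300,365),(310,140,430,200)])):
  f=r.grab_frame(cam)
  for j,(x0,y0,x1,y1) in enumerate(boxes):
    k=5 if cam=="scene" else 6
    if cam=="top" and j==1:k=5
    im=cv2.resize(f["image"][y0:y1,x0:x1,::-1],None,fx=k,fy=k,interpolation=cv2.INTER_CUBIC)
    for n,(d0,d1,h) in items.items():
      for d,z,c in((d0,6,(255,255,0)),(d1,6+h,(0,0,255))):
        p=[(proj(f,[DST[n][0]+d/2*np.cos(t),DST[n][1]+d/2*np.sin(t),z])-[x0,y0]+.5)*k for t in np.linspace(0,6.28,60)]
        cv2.polylines(im,[np.round(p).astype(int)],True,c,1)
    cv2.imwrite(f"pics/v_{cam}{j}.png",im)
a=[cv2.imread(f"pics/v_{n}.png") for n in("top0","top1","scene0","scene1")]
W=np.zeros((600,800,3),np.uint8); W[:510,:360]=a[0]; W[:600,380:780]=a[1]; cv2.imwrite("pics/va.png",W)
W=np.zeros((600,800,3),np.uint8); b=cv2.resize(a[2],(400,296));W[:296,:400]=b; W[300:600,:600]=a[3]; cv2.imwrite("pics/vb.png",W)
E
```

```text
(no output)
```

View pics/va.png

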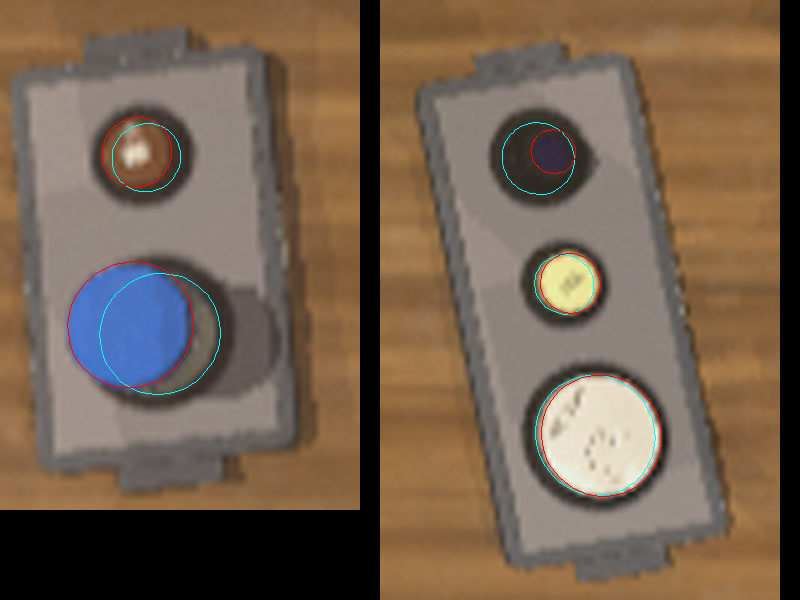

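View pics/vb.png

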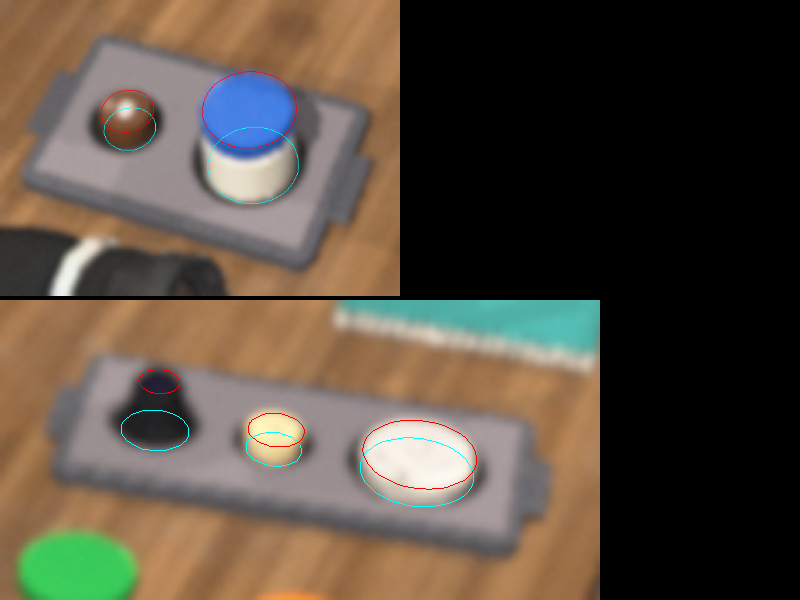

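The tops match the predicted circles within about 1–2 mm in both views, so the items are seated and upright. Handing in.

```bash
python3 - <<'E'
from h import *
f=r.grab_frame("top"); h=cv2.cvtColor(f["image"],cv2.COLOR_RGB2HSV); m=((h[...,1]<70)&(h[...,2]>170)).astype(np.uint8)
n,l,s,c=cv2.connectedComponentsWithStats(m); print([c[i] for i in range(1,n) if abs(c[i][0]-309)<8 and abs(c[i][1]-210)<8])
r.close_job(); print(r.read_clock())
E
```

```text
[array([308.71785714, 210.11071429])]
the job is handed in; nothing more can be done
the job is handed in; nothing more can be done
```

I filled both kits and handed the job in at about 48 s of the 136 s allowed. No verdict came back, so the checks below are my own.

- **Hardness tray:** it holds the larger steel block, the brass sample and the loupe. The green and orange look-alikes were left alone.
- **Polishing tray:** it holds the resin sample and the jar.
- **Placement:** in overlays from both cameras after release, all five tops matched the model drawn seated at the pocket centre within about 1–2 mm. That leaves room inside the 10 mm limit and shows them upright on the pocket floors.
- **Smaller block:** it did not move. Its centre in the top view was (308.7, 210.1) pixels at the end, against (308.8, 210.1) at the start.
- **Robot:** it was parked clear at its start pose with the gripper empty.

No check failed. The scene camera disagrees with the top camera by 1–2 mm throughout, which is within the stated calibration error. When I placed the loupe, the force stop did not trigger, so it dropped less than 1 mm onto the pocket floor. The pictures show it standing upright.

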